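# Show a burner nozzle to the inspection camera

### The arm

A 6-joint arm with a two-finger parallel gripper is mounted at the origin on the work surface. World frame = base frame: x ahead of the robot, y to its left, z up, the work surface at z = 0. Lengths are in mm, angles in rad, forces in N, time in s.
With the tool pointing down it reaches from about 275 to 1000 mm from the base axis. Payload 8.4 kg.
Tool frame: the origin (TCP) lies midway between the tips of the shut fingers; the grasp point (between the pads) lies 19 mm behind it; z points along the fingers, y is the direction in which the jaws open and shut (so a half turn about z gives the same grasp; the last joint's range is limited). The gripper opens to 85 mm and grips with 20 to 120 N. Pads are 22 mm wide; open, the fingers measure 114 mm over their backs; the gripper's body (76 mm by 85 mm) begins 54 mm behind the grasp point. The pads swing forward as they close: fully open they stand 13 mm farther back than shut.
Start: joints at [-1.207, 0.353, 1.633, -0, 1.155, -0.002], TCP at [223.559, -583.652, 231.281] pointing down, gripper open.
Joint ranges: [-2.63, 2.63], [-0.92, 2.1], [0.06, 2.66], [-1.3, 4.44], [0, 2.69], [-3.02, 3.02]. Speed limits (rad/s): [2.22, 2.22, 2.79, 3.14, 3.14, 3.14].

### API

Orientations are given as [roll, pitch, yaw] about the fixed x, y, z axes, in that order (R = Rz(yaw) Ry(pitch) Rx(roll)).
In Python, from rig import * gives the robot as it stands.
- The arm moves only by the tool play_rows, never from a script. Its argument "moves" is a list of rows, each a list of 3 entries, a list of its own where there are three numbers: the shift along the tool's x, y, z in m, then the turn, a rotation vector about the tool's x, y, z in rad, then the opening in per cent of the stroke, from 0 (shut) to 100 (fully open). In form: [[[x, y, z], [rx, ry, rz], fingers], ...]. A call has 1 to 20 rows; each row shifts and turns the commanded pose from where the row before left it, along the tool's axes as they then stand; what a row does not reach is not made up. A row lasts 1/10 s, in which the tool goes at most 50 mm and 8.59 degrees, less where a joint would pass 70% of its speed; a pose out of reach is approached as far as the arm can. A call is refused whole if a number of a shift passes 0.05 or a number of a turn 0.15, either way. A call with a gripper value outside its range is refused whole. The fingers move at their own pace and stop on an object; "squeeze" is the grip in N (left out, the last holds). Time passes only in rows, so rows that do not move let the fingers close. It gives the time, the measured TCP pose, the force and the opening at its end, in the units of the state.
- sense(): the state, without advancing time (a new reading comes with each control period).
- grab_frame(name): name is "scene" or "top" or "wrist"; returns a dict with "pixels" (384x512x3 uint8, red, green, blue), "intrinsics" (3x3 intrinsics, pixels), "distortion" ([k1, k2, p1, p2, k3] as OpenCV has them; the pictures are not rectified), "R" (3x3) and "t" (3): a world point X has camera coordinates R X + t. Camera axes: x right, y down, z forward; pixel columns grow to the right and rows downward; lengths in mm; the calibration is good to about 2 mm. A picture is of the moment at which its call begins. There is no depth.
- sign_off(): hands the job in, once; it reports no verdict.
The state is a dict: "clock": time; "qpos": joint angles; "qvel": joint speeds; "joint_efforts": joint torques, N m; "eef_pos": TCP position; "tcp_rot": TCP orientation; "contact_force": force on the tool from outside, world axes, zero at the start; "wrist_torque": the same for the moment, N m; "opening": opening from 0.0 (shut) to 1.0 (fully open).
Only numpy, scipy, OpenCV 4.12 (cv2) and the standard library are available. Lean on these libraries where they do the work, as an engineer would, in place of code of your own. Each camera call takes 0.05 s, during which the arm holds its last target. There are 200 camera calls.

### The job

Tilt the inspection screen up by its orange tab to about 45 degrees and let go of it, so that the colleague across the bench can read it. Then take the nozzle with the brass mouth out of its rests and hold it up to the inspection camera, brass mouth facing straight into the lens along its line of sight, the middle of the mouth on that line and 100 mm from the lens glass. Finish while holding it still there; do not bump the camera or its stand, and leave everything else as it is.

Things in the scene. Friction and masses are not known exactly. Their poses are not given: they have to be found in the camera images.
- screen (a joint): tilt of the screen panel, rad: 0 = lying flat on its base, grows as the near edge (towards the robot) is lifted, to 1.4 at most; 45 degrees is 0.785. The hinge is stiff: about 4 to 6 N at the tab moves it and it stays where it is left. It starts flat or slightly raised (0 to 0.3).
- screen_hinge (a point): middle of the hinge line, on the far edge of the grey base, 42 mm above the bench, fixed to the base. x axis points level from the tab side to the hinge side; y axis is the hinge line. The base is 130 x 180 mm, 34 mm high, fixed to the bench; the black panel on it is 126 x 180 mm, 14 mm thick.
- screen_tab (a point): grip point on the orange pull tab at the middle of the panel's near edge: 166 mm from the hinge line, 36 mm out from the panel's edge, 15 mm from the tab's end. The tab is 14 mm wide (along the hinge line), 12 mm thick and stands 51 mm out. Axes turn with the panel: x along the panel to the hinge, y the hinge line, z out of the screen.
- monitor: the whole screen unit, grey base with the tilting panel. Origin under the centre of the base; axes as screen_hinge.
- fixture: perforated steel plate fixed to the bench, 120 x 150 mm, 6 mm thick, with two pairs of open V rests at y = +45 and -45 mm; the rests of a pair (10 mm thick, 48 mm high) stand at x = +35 and -35 mm, 60 mm free between them. Origin under the plate's centre; x axis along the nozzles towards their mouths. A nozzle in the rests has its axis 52 mm above the bench; it lifts straight up.
- nozzle: the wanted nozzle: steel tube 28 mm across, 100 mm long, a brass mouth (34 mm across, 15 mm long) at one end, a dark nut (33 mm across, 12 mm long) and 18 mm stub at the other; about 0.22 kg. Origin on its axis in the middle of the tube, near the centre of mass; x axis along the tube to the brass mouth. Lies level in either pair of rests, mouth away from the robot.
- nozzle_mouth (a point): middle of the brass mouth's end face, 65 mm from the nozzle's origin along its x axis.
- spare: the other nozzle, same shape but with a blue mouth, in the other pair of rests; stays there. Origin and axes as the nozzle's.
- inspector: camera head fixed to the stand: white ring lamp (72 mm across) round a black lens (36 mm across), blue housing 72 x 54 x 54 mm behind. Origin at the centre of the lens front, 250 mm above the bench; x axis points back into the camera along its line of sight, so the lens looks along -x: towards the robot's side and 30 degrees downward.
- focus (a point): the point on the line of sight 100 mm in front of the lens, 200 mm above the bench, where the middle of the brass mouth has to be. Same axes as the camera head.
- stand: the camera's stand, fixed to the bench: base plate 140 x 120 mm, column 20 mm thick and 362 mm high with a blue clamp and an arm carrying the camera head towards the robot. Origin on the bench straight below the point focus; x axis level, from there to the column, whose axis is 270 mm away.
- wrench: loose steel wrench, 180 mm long, lying on the bench; stays there.
- collar: loose sheet-steel duct collar, 150 mm across and 60 mm high, open; stays there. Origin centre of underside.
- thermometer: loose yellow and black pistol thermometer lying on its side, about 160 x 155 x 46 mm; stays there.
- fitting: small loose brass fitting, 32 mm across, 34 mm high; stays there.
Things that resemble listed ones, but are neither listed nor needed, are in the scene too. Leave any green look-alike of the nozzle alone. What is shaped like the fixture but blue is not meant.

How it is judged (in metres and radians):
On the way, in this order (a step that is already met when the one before it is completed fails the run):
1. the screen stands at 45 degrees, give or take 9, and has been let go (value of joint screen between 0.628 and 0.942 rad and contact force between the fingers and monitor below 0.1 N and velocity of joint screen between -0.05 and 0.05 rad/s), for 0.2 s.
2. the brass-mouthed nozzle is lifted clear of the rests in the gripper (height (world z) of nozzle above 0.09 m and contact force between nozzle and fixture below 0.1 N and contact force between the fingers and nozzle above 2 N), for 0.2 s.
At the end, for the whole second after the job is handed in: The screen still stands at 36 to 54 degrees; the nozzle is held in the fingers alone, still, with the middle of its brass mouth within 22 mm of the point 100 mm in front of the lens on its line of sight, its axis within 0.2 rad of that line and the mouth (not the nut) towards the lens (value of joint screen between 0.628 and 0.942 rad and distance between nozzle_mouth and focus below 0.022 m and angle between the x axis of nozzle and the x axis of inspector, either way round below 0.2 rad and x of nozzle in the frame of focus below -0.03 m and contact force between the fingers and nozzle above 2 N and contact force between nozzle and stand below 0.1 N and contact force between nozzle and fixture below 0.1 N and height (world z) of nozzle above 0.12 m and linear speed of nozzle below 0.02 m/s and angular speed of nozzle below 0.15 rad/s); the arm keeps its last pose, push and grip.
It fails at once if the camera or its stand is bumped (over 3 N) (contact force between stand and anything else above 3 N).
It fails at once if the blue-mouthed nozzle or a loose thing on the bench is displaced by over 25 mm (distance of any of spare, wrench, collar, thermometer, fitting from where it was at the start of the episode above 0.025 m).
It also fails if it takes over 43 s, if anything falls off the work surface, if the arm or the gripper's body presses on something with over 40 N, if the wrist force passes 120 N, or if a joint passes its speed limit or range.

## Working session

There is one attempt and no reset: what is moved stays moved. The work goes in short steps, Python scripts to look and compute and a tool call to move; the robot and the scene stay as the last step left them, time stands still between calls to the robot, and variables do not carry over. Pictures are saved under pics/ and viewed, about 8 in all and at most 12, crops included, and the job is handed in when it is done.

Besides the shell and the picture viewer there is one more tool, called after ">>>" as name([rows], argument=value, ...), one row to a line, values as JSON. play_rows: Moves the arm, as the interface text tells. Its arguments: {"type":"object","properties":{"moves":{"type":"array"},"squeeze":{"type":"number"}},"required":["moves"]}

```bash
mkdir -p pics; ls; python3 - <<'E'
from rig import *
import cv2,pickle
s=sense(); print(s['clock'],s['eef_pos'],s['tcp_rot'],s['opening'])
d={}
for n in ['scene','top']:
    f=grab_frame(n); d[n]=f
    cv2.imwrite(f'pics/{n}0.png',cv2.resize(f['pixels'][:,:,::-1],(800,600),interpolation=cv2.INTER_CUBIC))
    print(n,f['intrinsics'],f['distortion'],f['R'],f['t'])
pickle.dump(d,open('f0.pkl','wb'))
E
```

```text
pics
0.0 [ 223.38604799 -583.18665317  230.55935104] [-3.14019996e+00 -2.40200093e-05  3.65794990e-01] 1.0061315685751178
scene [[471.80918397   0.         248.07172111]
 [  0.         471.80918397 176.86671208]
 [  0.           0.           1.        ]] [-0.00478903  0.          0.          0.          0.        ] [[ 0.34675223  0.93787076  0.0127018 ]
 [ 0.70597548 -0.25205143 -0.66186758]
 [-0.61754474  0.23847122 -0.74951316]] [-126.31327646 -224.9829562  1859.83842393]
top [[481.4602503    0.         250.99282984]
 [  0.         481.4602503  203.49053296]
 [  0.           0.           1.        ]] [-0.06483612  0.          0.          0.          0.        ] [[ 0.0088426  -0.9998566   0.01444227]
 [-0.99472506 -0.01027142 -0.10206149]
 [ 0.1021952  -0.0134636  -0.99467325]] [ -71.14726631  501.65274335 1373.87463044]
```

View pics/scene0.png

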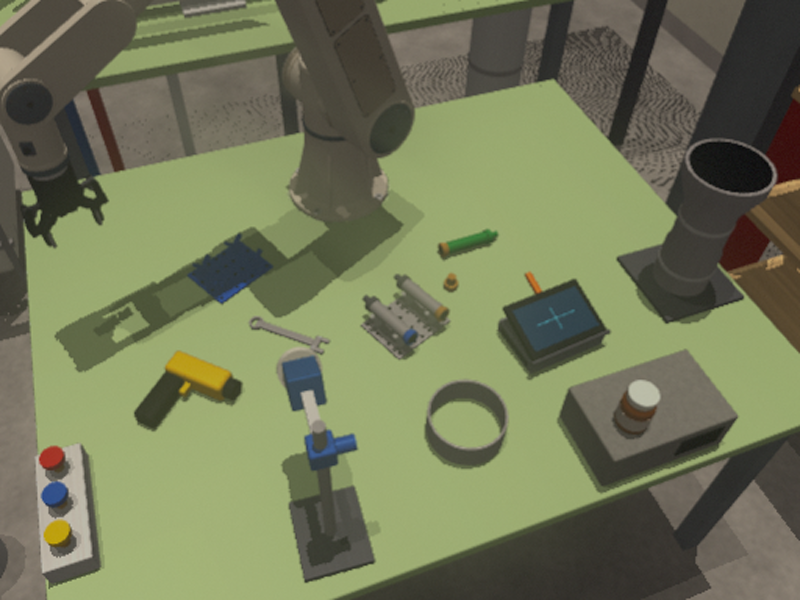

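View pics/top0.png

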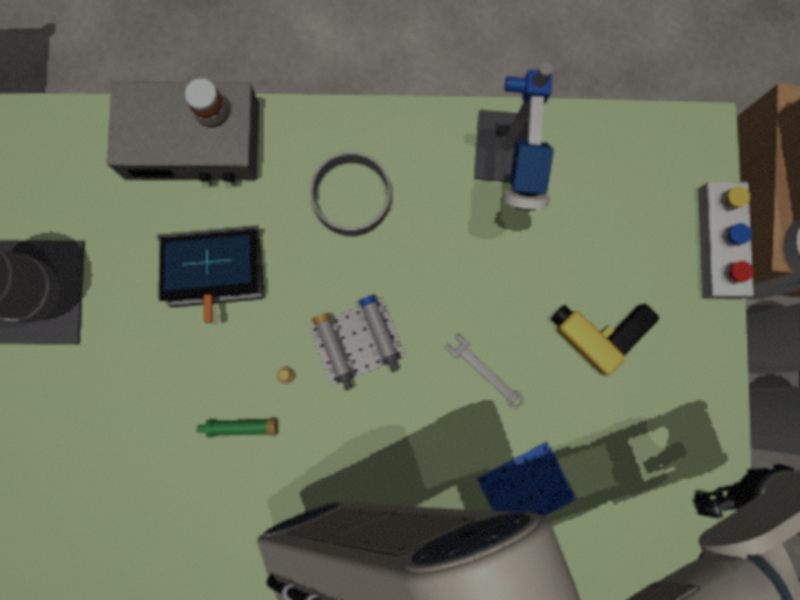

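Scene picture: the brass-mouthed nozzle is at about (420,295), the blue-mouthed spare at (390,320), the green look-alike at (468,242) and the screen's tab at (533,283). In the top picture the brass nozzle is at (335,350), the spare at (378,330), the tab at (208,308) and the camera lens at (527,200). The nozzle wanted is the steel one with the brass mouth, in the grey fixture. I'll enlarge crops to confirm it and measure.

```bash
python3 - <<'E'
import cv2,pickle,numpy as np
d=pickle.load(open('f0.pkl','rb'))
def crop(n,x0,y0,w,h,s):
    im=d[n]['pixels'][y0:y0+h,x0:x0+w,::-1]
    im=cv2.resize(im,None,fx=s,fy=s,interpolation=cv2.INTER_CUBIC)
    im=cv2.convertScaleAbs(im,alpha=1.3,beta=10)
    for x in range((x0+9)//10*10,x0+w,10):
        X=int((x-x0+.5)*s); cv2.line(im,(X,0),(X,4 if x%20 else 10),(0,0,255),1)
        if x%20==0: cv2.putText(im,str(x),(X+2,11),0,.35,(0,0,255),1); cv2.line(im,(X,0),(X,im.shape[0]),(120,120,160),1)
    for y in range((y0+9)//10*10,y0+h,10):
        Y=int((y-y0+.5)*s)
        if y%20==0: cv2.putText(im,str(y),(0,Y-2),0,.35,(0,0,255),1); cv2.line(im,(0,Y),(im.shape[1],Y),(120,120,160),1)
    return im
cv2.imwrite('pics/c1.png',crop('top',96,140,165,115,4.8))
cv2.imwrite('pics/c2.png',crop('scene',225,165,165,85,4.8))
a=crop('top',300,35,60,110,5); b=crop('scene',170,215,90,160,3.7)
H=max(a.shape[0],b.shape[0]); p=lambda i:cv2.copyMakeBorder(i,0,H-i.shape[0],0,0,cv2.BORDER_CONSTANT)
cv2.imwrite('pics/c3.png',np.hstack([p(a),p(b)]))
E
```

```text
(no output)
```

View pics/c1.png

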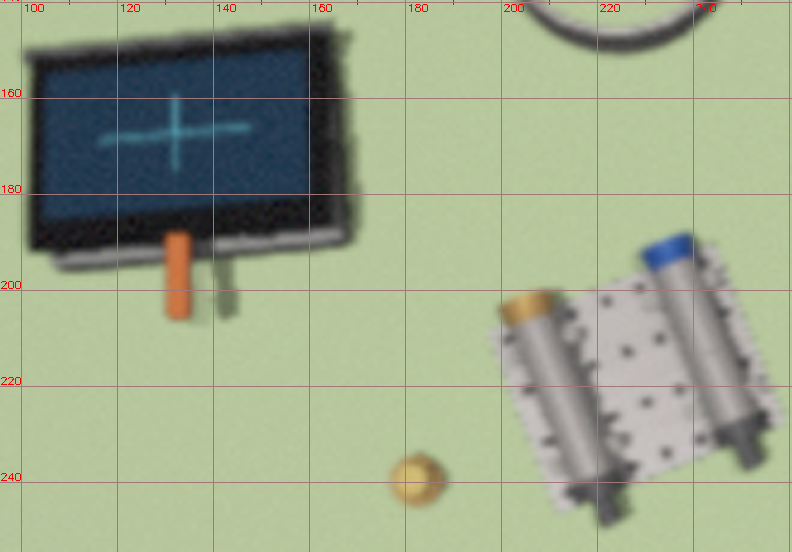

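View pics/c2.png

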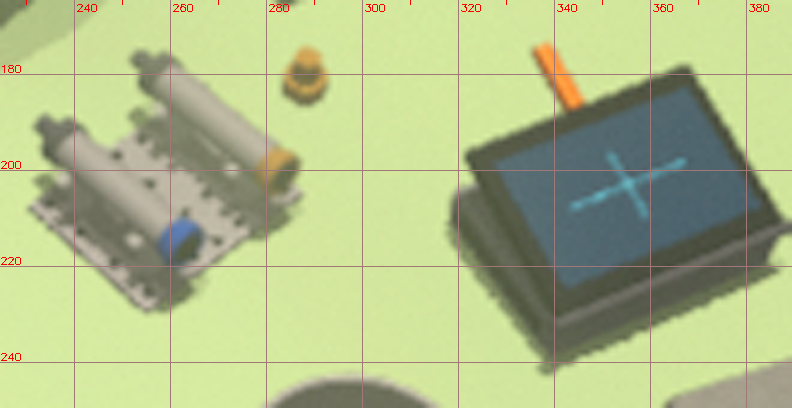

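View pics/c3.png

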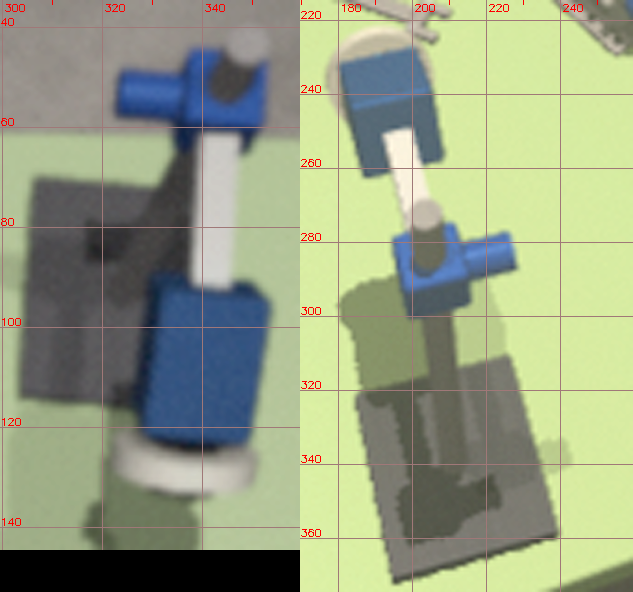

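Crop c1 confirms it. The brass mouth is at about (205,203) in original pixels, with its nut and stub end at (223,248). The blue spare is at (235,192) and the tab end at (133,206). c2 shows the same nozzle with its mouth at (281,200), and c3 shows the camera stand. Next I'll fit the poses from these readings.

```bash
cat > geo.py <<'E'
import numpy as np,cv2,pickle
from scipy.optimize import least_squares
from scipy.spatial.transform import Rotation as Ro
F=pickle.load(open('f0.pkl','rb'))
def proj(n,P,F=F):
    f=F[n]; return cv2.projectPoints(np.float64(P).reshape(-1,1,3),cv2.Rodrigues(np.float64(f['R']))[0],np.float64(f['t']),np.float64(f['intrinsics']),np.float64(f['distortion']))[0][:,0]
def T(p,P):  # planar pose x,y,yaw
    P=np.atleast_2d(np.float64(P)); c,s=np.cos(p[2]),np.sin(p[2])
    return np.c_[p[0]+c*P[:,0]-s*P[:,1],p[1]+s*P[:,0]+c*P[:,1],P[:,2]]
c1=lambda *a:np.array(a)/4.8+[95.5,139.5]
c2=lambda *a:np.array(a)/4.8+[224.5,164.5]
c3t=lambda *a:np.array(a)/5+[299.5,34.5]
c3s=lambda *a:(np.array(a)-[300,0])/3.7+[169.5,214.5]
E
cat > fit.py <<'E'
from geo import *
# fixture: x,y,yaw
def run(name,obs,model,p0):
    res=lambda p:np.concatenate([(proj(n,model(p,k))[0]-uv) for n,k,uv in obs])
    r=least_squares(lambda p:res(p)/1,p0,loss='soft_l1',x_scale=[100,100,1,.3][:len(p0)])
    print(name,np.round(r.x,3)); 
    for (n,k,uv),e in zip(obs,res(r.x).reshape(-1,2)): print('  ',n,k,np.round(e,1))
    return r.x
fx=run('fixture',[('top',(60,75,6),c1(490,330)),('top',(60,-75,6),c1(712,243)),('top',(-60,-75,6),c1(783,425)),('top',(-60,75,6),c1(563,512)),
 ('scene',(60,-75,6),c2(150,308)),('scene',(-60,-75,6),c2(30,208)),('scene',(60,75,6),c2(300,195))],lambda p,k:T(p,k),[600,0,.3])
# nozzle on level axis z=52, fit x,y,yaw
run('nozzle',[('top',(65,0,52),c1(526,300)),('top',(-80,0,52),c1(612,520)),('top',(-50,0,52),c1(594,476)),('scene',(-80,0,52),c2(140,62)),('scene',(57,0,52),c2(276,166))],lambda p,k:T(p,k),[600,50,.3])
run('spare',[('top',(65,0,52),c1(668,243)),('top',(-80,0,52),c1(752,463)),('scene',(-80,0,52),c2(45,128))],lambda p,k:T(p,k),[600,-50,.3])
def mon(p,k):
    if k[0]=='b': return T(p,k[1:])   # base in hinge frame
    a=p[3]; d,y,h=k[1:]             # distance from hinge, y, height normal
    return T(p,(-d*np.cos(a)-h*np.sin(a),y,42+d*np.sin(a)+h*np.cos(a))) if False else T(p,(-d*np.cos(a)+h*np.sin(a),y,42+d*np.sin(a)+h*np.cos(a)))
m=run('monitor hinge',[('top',('p',4,90,7),c1(22,52)),('top',('p',4,-90,7),c1(332,28)),('top',('p',130,90,7),c1(30,250)),('top',('p',181,0,0),c1(178,319)),
 ('scene',('p',130,-90,7),c2(470,155)),('scene',('p',130,90,7),c2(690,68)),('scene',('p',4,90,7),c2(780,217)),('scene',('p',4,-90,7),c2(555,312)),('scene',('p',181,0,0),c2(543,47)),
 ('scene',('b',0,-90,0),c2(545,372)),('scene',('b',-130,-90,0),c2(452,235)),('scene',('b',0,90,0),c2(778,272))],mon,[700,300,0,.2])
print(' tab',mon(m,('p',166,0,0)))
s=run('stand',[('top',(270,0,362),c3t(247,45)),('scene',(270,0,362),c3s(425,213)),
 ('top',(86.6-18,0,250+31.2),c3t(188,493)),('top',(86.6,36,250),c3t(115,450)),('top',(86.6,-36,250),c3t(259,465)),
 ],lambda p,k:T(p,k),[600,-200,0])
for P in [(200,60,8),(200,-60,8),(340,60,8),(340,-60,8)]: print('  plate',P,proj('scene',T(s,P))[0],proj('top',T(s,P))[0])
a=np.linspace(0,2*np.pi,40);C=np.c_[86.6-18*np.sin(a),36*np.cos(a),250+31.2*np.sin(a)]
q=proj('scene',T(s,C)); print(' ring scene ext',q.min(0),q.max(0),'obs minx miny maxx',c3s(327,85),c3s(380,28),c3s(433,85))
E
python3 fit.py
```

```text
fixture [4.61369e+02 1.19800e+00 3.92000e-01]
   top (60, 75, 6) [-1.   0.2]
   top (60, -75, 6) [ 0.  -0.5]
   top (-60, -75, 6) [ 0.5 -0.8]
   top (-60, 75, 6) [-1.3  0.2]
   scene (60, -75, 6) [-1.3  0.6]
   scene (-60, -75, 6) [-1.  -0.6]
   scene (60, 75, 6) [ 0.2 -0.7]
nozzle [4.44941e+02 4.33720e+01 4.04000e-01]
   top (65, 0, 52) [-1.3 -0.8]
   top (-80, 0, 52) [0.  0.5]
   top (-50, 0, 52) [-0.2 -0.1]
   scene (-80, 0, 52) [-1.4 -0.6]
   scene (57, 0, 52) [-0.5  1. ]
spare [ 4.81085e+02 -4.11550e+01  3.65000e-01]
   top (65, 0, 52) [-0.3 -1.5]
   top (-80, 0, 52) [-0.2  0.3]
   scene (-80, 0, 52) [-1.  -0.6]
monitor hinge [6.61604e+02 2.81438e+02 9.30000e-02 2.38000e-01]
   top ('p', 4, 90, 7) [ 0.7 -0.2]
   top ('p', 4, -90, 7) [-2.1 -0.4]
   top ('p', 130, 90, 7) [-1.9 -1.1]
   top ('p', 181, 0, 0) [-0.3 -0.2]
   scene ('p', 130, -90, 7) [-1.4 -0.4]
   scene ('p', 130, 90, 7) [-0.6 -0.2]
   scene ('p', 4, 90, 7) [1. 1.]
   scene ('p', 4, -90, 7) [0.5 0.9]
   scene ('p', 181, 0, 0) [-1.2  1.2]
   scene ('b', 0, -90, 0) [ 0.4 -2. ]
   scene ('b', -130, -90, 0) [-1.5 -3.1]
   scene ('b', 0, 90, 0) [-1.7 -0.8]
 tab [[501.00354724 266.39137334  81.20639077]]
stand [ 5.81307e+02 -2.69447e+02 -5.90000e-02]
   top (270, 0, 362) [-0.  -3.4]
   scene (270, 0, 362) [0.1 3.4]
   top (68.6, 0, 281.2) [1.3 0.1]
   top (86.6, 36, 250) [-0.5  3.7]
   top (86.6, -36, 250) [-0.7  2.8]
  plate (200, 60, 8) [225.94546283 312.75059904] [303.06202754 111.66289383]
  plate (200, -60, 8) [183.64833825 324.46960374] [342.52159028 114.58482674]
  plate (340, 60, 8) [239.99442145 361.13656749] [305.49822851  67.40527191]
  plate (340, -60, 8) [194.89222015 374.67389179] [344.45096558  70.37964184]
 ring scene ext [174.93383256 222.96037271] [203.2708736  249.13699757] obs minx miny maxx [176.7972973  237.47297297] [191.12162162 222.06756757] [205.44594595 237.47297297]
```

```bash
cat > fit2.py <<'E'
from geo import *
a=np.linspace(0,2*np.pi,72)
def ring(p): 
    C=np.c_[86.6-18*np.sin(a),36*np.cos(a),250+31.2*np.sin(a)]+p[3]*np.array([.866,0,.5]); return T(p,C)
pl=[((200,60),c3s(512,355)),((200,-60),c3s(355,395)),((340,60),c3s(558,537)),((340,-60),c3s(395,582))]
plt=[((340,60),c3t(35,178)),((200,60),c3t(18,397))]
def res(p):
    r=[proj('top',T(p,(270,0,362)))[0]-c3t(247,45),proj('scene',T(p,(270,0,362)))[0]-c3s(425,213)]
    t=proj('top',ring(p)); r.append(np.array([t[:,0].min(),t[:,1].max()])-[c3t(116,0)[0],c3t(0,493)[1]]); r.append([t[:,0].max()-c3t(259,0)[0],0])
    r+= [.5*(proj('scene',T(p,(*k,p[4])))[0]-uv) for k,uv in pl]+[.5*(proj('top',T(p,(*k,p[4])))[0]-uv) for k,uv in plt]
    r.append([(p[4]-10)/8,p[3]/10])
    return np.concatenate(r)
r=least_squares(res,[581,-269,-.06,0,8],x_scale=[100,100,1,10,10]); print(np.round(r.x,3)); print(np.round(res(r.x).reshape(-1,2),1))
p=r.x; q=proj('scene',ring(p)); print(q.min(0),q.max(0)); print('lens',T(p,(86.6,0,250)),'focus',T(p,(0,0,200)))
# tilt uncertainty/tab check: triangulate tab end & tab root from both views
def tri(ut,us):
    return least_squares(lambda X:np.r_[proj('top',X)[0]-ut,proj('scene',X)[0]-us],[500,260,60],x_scale=100)
for n,u,v in [('tabend top-face',c1(178,319),c2(543,45)),('tabroot',c1(178,234),c2(577,107)),('panel near +y',c1(28,250),c2(690,68)),('panel far -y',c1(332,28),c2(555,312)),('far +y',c1(22,52),c2(780,217)),('cross',c1(175,131),c2(626,184)),
  ('noz stub',c1(612,521),c2(140,62)),('mouth mid',c1(529,309),c2(276,166)),('coltop',c3t(247,45),c3s(425,213))]:
    t=tri(u,v); print(n,np.round(t.x,1),round(t.cost,2))
E
python3 fit2.py
```

```text
[ 5.73788e+02 -2.69697e+02 -5.40000e-02  7.79500e+00  7.97600e+00]
[[-0.4 -0.3]
 [-0.5  0.3]
 [-0.5  0.1]
 [-0.1  0. ]
 [-0.8 -0.1]
 [-0.6  0.4]
 [ 0.1 -0.7]
 [-0.3  0. ]
 [-0.7 -0.1]
 [-0.1  0.1]
 [-0.3  0.8]]
[174.59895361 221.82746288] [202.99922726 248.12028179]
lens [[ 660.25971351 -274.41279891  250.        ]] focus [[ 573.78821213 -269.69692684  200.        ]]
tabend top-face [486.2 264.7  92. ] 0.86
tabroot [536.6 267.9  81.4] 0.23
panel near +y [527.7 358.8  76.1] 1.26
panel far -y [666.5 186.9  54.4] 0.7
far +y [648.8 370.1  53.3] 0.49
cross [599.4 274.1  69.9] 0.07
noz stub [372.8  13.8  49.6] 0.44
mouth mid [497.3  64.4  57.2] 0.48
coltop [ 842.8 -284.1  362.3] 0.22
```

Readings check out: the column top triangulates to z 362 (given 362), the nozzle axis to z 50–57 (52) and the tab to about z 81. I put the lens at (660,-274,250) and the focus at (574,-270,200). Next is the move to a hover over the tab.

```bash
cat > plan.py <<'E'
from geo import *
from rig import *
def cur():
    s=sense(); return np.array(s['eef_pos'],float),Ro.from_euler('xyz',s['tcp_rot']),s
def tabpose(a,back=0,h=(661.6,281.4,.093),d=166):
    M=Ro.from_euler('z',h[2]).as_matrix()
    x=M@[np.cos(a),0,-np.sin(a)]; n=M@[np.sin(a),0,np.cos(a)]
    g=np.array([h[0],h[1],42])-d*x
    R=np.c_[x,np.cross(-n,x),-n]
    return g-n*(19-back),Ro.from_matrix(R)
def delta(p,R):
    q,Q,s=cur(); t=round(s['clock'],2)
    print('t',t,'tcp',np.round(q,1),'rpy',np.round(Q.as_euler('xyz'),3),'q',np.round(s['qpos'],2),'open',round(s['opening'],2),'F',np.round(s['contact_force'],1))
    print(' shift in tool axes now (m)',np.round(Q.inv().apply(p-q)/1000,4),' after turn',np.round(R.inv().apply(p-q)/1000,4),' turn',np.round((Q.inv()*R).as_rotvec(),3))
E
python3 - <<'E'
from plan import *
p,R=tabpose(.238,110); print(p,R.as_euler('xyz')); delta(p,R)
E
```

```text
[522.33783102 268.41114982 169.57091385] [3.14159265 0.238      0.093     ]
t 0.1 tcp [ 223.4 -583.2  230.7] rpy [-3.14  -0.     0.366] q [-1.21  0.35  1.63  0.    1.16 -0.  ] open 1.0 F [-0.5 -0.1 -0.5]
 shift in tool axes now (m) [ 0.5838 -0.6883  0.0619]  after turn [ 0.3805 -0.8202 -0.0295]  turn [ 0.031 -0.236  0.272]
```

>>> play_rows([
  [[0.0307, -0.0362, 0], [0, 0, 0], 100],
  [[0.0307, -0.0362, 0], [0, 0, 0], 100],
  [[0.0307, -0.0362, 0], [0, 0, 0], 100],
  [[0.0307, -0.0362, 0], [0, 0, 0], 100],
  [[0.0307, -0.0362, 0], [0, 0, 0], 100],
  [[0.0307, -0.0362, 0], [0, 0, 0], 100],
  [[0.0307, -0.0362, 0], [0, 0, 0], 100],
  [[0.0307, -0.0362, 0], [0, 0, 0], 100],
  [[0.0307, -0.0362, 0], [0, 0, 0], 100],
  [[0.0307, -0.0362, 0], [0, 0, 0], 100],
  [[0.0307, -0.0362, 0], [0, 0, 0], 100],
  [[0.0307, -0.0362, 0], [0, 0, 0], 100],
  [[0.0307, -0.0362, 0], [0, 0, 0], 100],
  [[0.0307, -0.0362, 0], [0, 0, 0], 100],
  [[0.0307, -0.0362, 0], [0, 0, 0], 100],
  [[0.0307, -0.0362, 0], [0, 0, 0], 100],
  [[0.0307, -0.0362, 0], [0, 0, 0], 100],
  [[0.0307, -0.0362, 0], [0, 0, 0], 100],
  [[0.0307, -0.0362, 0.01], [0, 0, 0], 100],
  [[0, 0, 0.03], [0.01, -0.08, 0.09], 100],
])

```text
clock: 2.1
eef_pos: [524.2, 273.1, 193.3]
tcp_rot: [-3.133, 0.074, 0.279]
contact_force: [0.4, -1.2, -0.7]
opening: 1.002
```

```bash
python3 - <<'E'
from plan import *
p,R=tabpose(.238,110); delta(p,R)
E
```

```text
t 2.1 tcp [524.2 273.1 193.3] rpy [-3.133  0.074  0.279] q [0.46 0.38 1.69 0.02 1.14 1.75] open 1.0 F [ 0.4 -1.2 -0.7]
 shift in tool axes now (m) [-0.0013  0.0042  0.0239]  after turn [0.0034 0.0045 0.0236]  turn [ 0.02  -0.163  0.185]
```

Very close. Finish aligning, then check with the wrist camera.

>>> play_rows([
  [[0, 0.002, 0.012], [0.01, -0.08, 0.093], 100],
  [[0, 0.002, 0.012], [0.01, -0.08, 0.093], 100],
  [[0, 0, 0], [0, 0, 0], 100],
])

```text
clock: 2.4
eef_pos: [520.1, 262.2, 164.6]
tcp_rot: [3.136, 0.246, 0.085]
contact_force: [-1.0, 0.6, 0.3]
opening: 1.0
```

```bash
cat > look.py <<'E'
from plan import *
def look(names,out,pts={},s=1.5):
    d={}
    for n in names: d[n]=grab_frame(n)
    pickle.dump(d,open(out+'.pkl','wb')); ims=[]
    for n in names:
        im=cv2.convertScaleAbs(cv2.resize(d[n]['pixels'][:,:,::-1],None,fx=s,fy=s,interpolation=cv2.INTER_CUBIC),alpha=1.2,beta=8)
        for k,P in pts.items():
            u=(proj(n,P,d)[0]+.5)*s; print(n,k,np.round(u,1)); cv2.drawMarker(im,tuple(int(v) for v in np.clip(u,-9999,9999)),(255,0,255),0,8,1)
        ims.append(im)
    cv2.imwrite('pics/'+out+'.png',np.hstack(ims))
E
python3 - <<'E'
from look import *
p,R=tabpose(.238,110); delta(p,R)
n=R.as_matrix()[:,2]*-1; g=tabpose(.238,19)[0]; x=R.as_matrix()[:,0]; h=6*n
look(['wrist'],'w1',{'grip':g+h,'end':g-15*x+h,'root':g+36*x+h})
E
```

```text
t 2.4 tcp [520.1 262.2 164.6] rpy [3.136 0.246 0.085] q [0.42 0.48 1.62 0.08 1.28 1.87] open 1.0 F [-1.   0.6  0.3]
 shift in tool axes now (m) [ 0.0014 -0.0059 -0.0055]  after turn [ 0.0015 -0.0059 -0.0055]  turn [ 0.004  0.008 -0.008]
wrist grip [367.3 300.9]
wrist end [367.8 328.9]
wrist root [366.2 228.8]
```

View pics/w1.png

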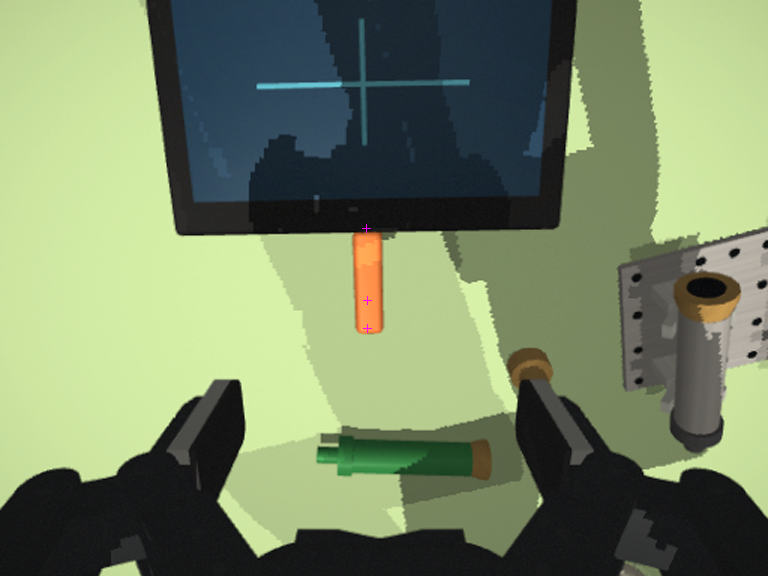

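The wrist view shows the tab at (369,235)–(369,332), and my predicted markers lie on it to within about 2 mm. Descend and grip.

>>> play_rows([
  [[0.0004, -0.002, 0.035], [0.002, 0.004, -0.004], 100],
  [[0.0004, -0.002, 0.035], [0.002, 0.004, -0.004], 100],
  [[0.0004, -0.002, 0.0345], [0, 0, 0], 100],
  [[0, 0, 0], [0, 0, 0], 0],
  [[0, 0, 0], [0, 0, 0], 0],
  [[0, 0, 0], [0, 0, 0], 0],
  [[0, 0, 0], [0, 0, 0], 0],
  [[0, 0, 0], [0, 0, 0], 0],
  [[0, 0, 0], [0, 0, 0], 0],
], squeeze=40)

```text
clock: 3.35
eef_pos: [497.6, 265.5, 66.6]
tcp_rot: [-3.141, 0.231, 0.097]
contact_force: [2.1, -7.8, 3.3]
opening: 0.153
```

```bash
python3 - <<'E'
from plan import *
p,R=tabpose(.238); delta(p,R)
P=[tabpose(a) for a in (.238,.288)]
print((P[0][1].inv().apply(P[1][0]-P[0][0])),(P[0][1].inv()*P[1][1]).as_rotvec())
E
```

```text
t 3.35 tcp [497.6 265.5  66.6] rpy [-3.141  0.231  0.097] q [0.44 0.57 1.73 0.09 1.06 1.86] open 0.15 F [ 2.1 -7.8  3.3]
 shift in tool axes now (m) [-0.0001 -0.0006  0.0041]  after turn [-0.0001 -0.0006  0.0041]  turn [ 0.    -0.007  0.004]
[-7.42147442e-01  1.75268753e-14 -8.32028715e+00] [ 0.00000000e+00 -5.00000000e-02 -1.38792335e-17]
```

>>> play_rows([
  [[-0.0007, 0, -0.0083], [0, -0.05, 0], 0],
  [[-0.0007, 0, -0.0083], [0, -0.05, 0], 0],
  [[-0.0007, 0, -0.0083], [0, -0.05, 0], 0],
  [[-0.0007, 0, -0.0083], [0, -0.05, 0], 0],
  [[-0.0007, 0, -0.0083], [0, -0.05, 0], 0],
  [[-0.0007, 0, -0.0083], [0, -0.05, 0], 0],
  [[-0.0007, 0, -0.0083], [0, -0.05, 0], 0],
  [[-0.0007, 0, -0.0083], [0, -0.05, 0], 0],
  [[-0.0007, 0, -0.0083], [0, -0.05, 0], 0],
  [[-0.0007, 0, -0.0083], [0, -0.05, 0], 0],
  [[-0.0007, 0, -0.0083], [0, -0.05, 0], 0],
  [[0, 0, 0], [0, 0, 0], 0],
  [[0, 0, 0], [0, 0, 0], 0],
])

```text
clock: 4.65
eef_pos: [534.0, 269.3, 148.0]
tcp_rot: [-3.139, 0.778, 0.097]
contact_force: [9.3, -1.3, -5.7]
opening: 0.153
```

```bash
python3 - <<'E'
from plan import *
p,R=tabpose(.785); delta(p,R)
E
```

```text
t 4.65 tcp [534.  269.3 148. ] rpy [-3.139  0.778  0.097] q [0.36 0.83 1.23 0.19 1.83 1.81] open 0.15 F [ 9.3 -1.3 -5.7]
 shift in tool axes now (m) [-0.0005 -0.0002  0.0033]  after turn [-0.0004 -0.0002  0.0033]  turn [ 0.    -0.007  0.003]
```

>>> play_rows([
  [[0, 0, 0], [0, 0, 0], 40],
  [[0, 0, 0], [0, 0, 0], 60],
  [[0, 0, 0], [0, 0, 0], 100],
  [[0, 0, -0.02], [0, 0, 0], 100],
  [[0, 0, -0.04], [0, 0, 0], 100],
  [[0, 0, -0.04], [0, 0, 0], 100],
])

```text
clock: 5.25
eef_pos: [601.8, 276.5, 221.1]
tcp_rot: [-3.139, 0.784, 0.098]
contact_force: [0.3, 0.2, -0.1]
opening: 1.004
```

```bash
cat >> plan.py <<'E'
def nozpose(z,n=(444.9,43.4,.395),along=0):
    c,s=np.cos(n[2]),np.sin(n[2])
    return np.array([n[0]+c*along,n[1]+s*along,z]),Ro.from_euler('xyz',[np.pi,0,n[2]])
E
python3 - <<'E'
from look import *
h=(661.6,281.4,.093); pts={}
for a in (.69,.785,.88):
    q,R=tabpose(a,19); x,y,z=R.as_matrix().T
    pts[f'end{a}']=q-15*x
    pts[f'c{a}']=q+36*x-90*y*-1*-1-7*z
look(['scene'],'s1',pts)
im=cv2.imread('pics/s1.png'); cv2.imwrite('pics/s1c.png',cv2.resize(im[180:400,270:620],None,fx=2.2,fy=2.2,interpolation=cv2.INTER_CUBIC))
p,R=nozpose(200,along=-5); delta(p,R)
E
```

```text
scene end0.69 [520.1 252.8]
scene c0.69 [564.9 262. ]
scene end0.785 [524.2 252.4]
scene c0.785 [568.3 262.1]
scene end0.88 [528.7 252.7]
scene c0.88 [571.8 262.7]
t 5.3 tcp [606.3 276.9 225.9] rpy [-3.136  0.776  0.099] q [0.34 0.87 0.97 0.19 2.05 1.83] open 1.0 F [-1.9 -2.1  4.2]
 shift in tool axes now (m) [-0.1164  0.2187  0.1494]  after turn [-0.2439  0.1534  0.0259]  turn [-0.12   0.77  -0.283]
```

View pics/s1c.png

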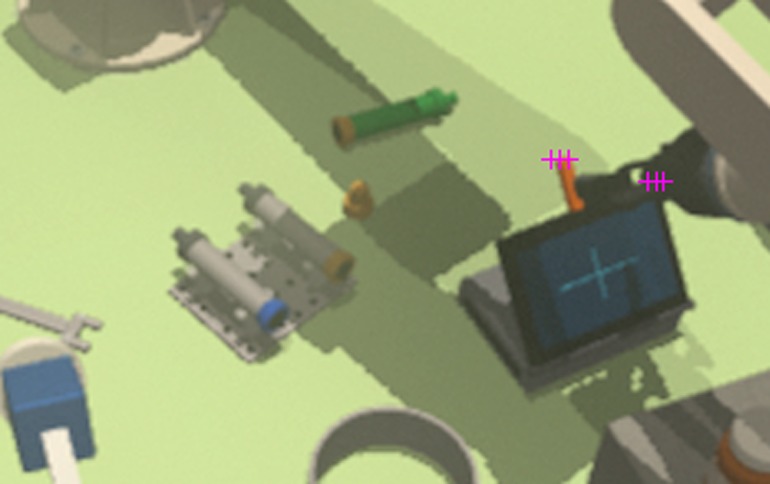

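Tab end is at about (565,163) in this crop, next to the 0.785 marker at (560,159), so the screen stands at roughly 45° and is free. On to the nozzle, which has its brass mouth at (340,265).

>>> play_rows([
  [[0, 0.035, 0], [-0.02, 0.128, -0.047], 80],
  [[0, 0.04, 0], [-0.02, 0.128, -0.047], 80],
  [[0, 0.04, 0], [-0.02, 0.128, -0.047], 80],
  [[-0.01, 0.04, 0], [-0.02, 0.128, -0.047], 80],
  [[-0.02, 0.02, 0], [-0.02, 0.128, -0.047], 80],
  [[-0.03, 0, 0], [-0.02, 0.128, -0.047], 80],
  [[-0.04, 0, 0], [0, 0, 0], 80],
])

```text
clock: 6.0
eef_pos: [539.5, 70.3, 231.0]
tcp_rot: [3.141, 0.003, 0.395]
contact_force: [0.3, 0.0, 0.3]
opening: 0.8
```

```bash
python3 - <<'E'
from plan import *
p,R=nozpose(165,along=-15); delta(p,R)
E
```

```text
t 6.0 tcp [539.5  70.3 231. ] rpy [3.141e+00 3.000e-03 3.950e-01] q [ 0.13  0.23  1.81 -0.    1.11  1.3 ] open 0.8 F [0.3 0.  0.3]
 shift in tool axes now (m) [-0.1125 -0.0117  0.0663]  after turn [-0.1127 -0.0116  0.066 ]  turn [0.001 0.003 0.   ]
```

>>> play_rows([
  [[-0.028, -0.003, 0.015], [0, 0, 0], 75],
  [[-0.028, -0.003, 0.015], [0, 0, 0], 75],
  [[-0.028, -0.003, 0.018], [0, 0, 0], 75],
  [[-0.028, -0.003, 0.018], [0, 0, 0], 75],
  [[0, 0, 0], [0, 0, 0], 75],
])

```text
clock: 6.5
eef_pos: [427.9, 38.3, 162.8]
tcp_rot: [-3.139, 0.015, 0.394]
contact_force: [-0.3, 0.1, 0.4]
opening: 0.746
```

```bash
python3 - <<'E'
from look import *
p,R=nozpose(165,along=-15); delta(p,R)
n=(444.9,43.4,.395)
look(['wrist'],'w2',{k:T(n,(a,b,c))[0] for k,(a,b,c) in {'m':(65,0,69),'L':(65,17,52),'R':(65,-17,52),'nut':(-50,0,66),'stub':(-80,0,52)}.items()})
E
```

```text
t 6.5 tcp [427.9  38.3 162.8] rpy [-3.139  0.015  0.394] q [ 0.09  0.14  2.09 -0.    0.92  1.27] open 0.75 F [-0.3  0.1  0.4]
 shift in tool axes now (m) [ 0.0026  0.0018 -0.0022]  after turn [ 0.0026  0.0018 -0.0022]  turn [-0.002  0.015 -0.001]
wrist m [384.2 126.8]
wrist L [350.2 126.9]
wrist R [417.8 126.9]
wrist nut [383.6 346.9]
wrist stub [383.3 382.1]
```

View pics/w2.png

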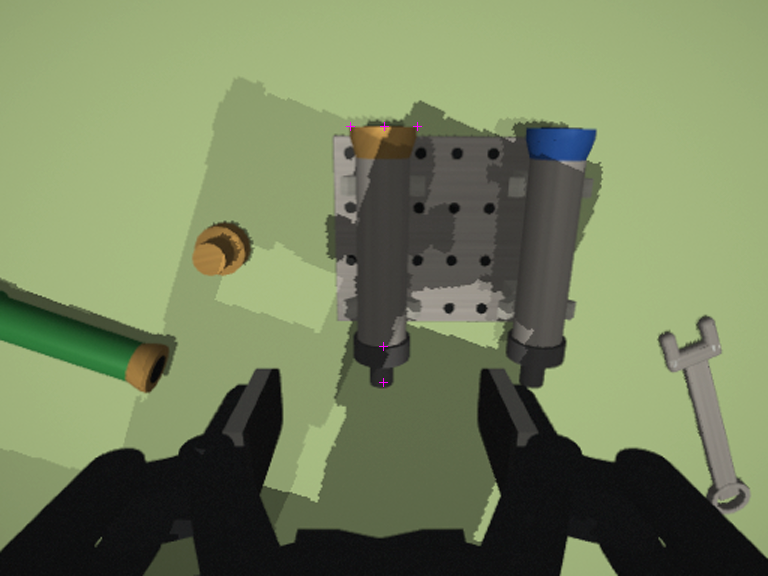

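The brass-mouthed nozzle sits right on the predicted markers, with its mouth at (384,127) and stub at (383,384). The blue spare to its right is clear of the fingers. Descend, grip and lift.

>>> play_rows([
  [[0.009, 0.001, 0.03], [0, 0.007, 0], 75],
  [[0.0085, 0.001, 0.035], [0, 0.007, 0], 75],
  [[0, 0, 0.035], [0, 0, 0], 75],
  [[0, 0, 0.03], [0, 0, 0], 75],
  [[0, 0, 0], [0, 0, 0], 75],
  [[0, 0, 0], [0, 0, 0], 0],
  [[0, 0, 0], [0, 0, 0], 0],
  [[0, 0, 0], [0, 0, 0], 0],
  [[0, 0, 0], [0, 0, 0], 0],
  [[0, 0, 0], [0, 0, 0], 0],
], squeeze=60)

```text
clock: 7.55
eef_pos: [450.8, 46.4, 36.7]
tcp_rot: [-3.139, -0.008, 0.392]
contact_force: [-5.5, 22.8, 10.4]
opening: 0.31
```

```bash
python3 - <<'E'
from plan import *
p,R=nozpose(33); delta(p,R)
E
```

```text
t 7.55 tcp [450.8  46.4  36.7] rpy [-3.139 -0.008  0.392] q [0.1  0.39 2.14 0.01 0.6  1.27] open 0.31 F [-5.5 22.8 10.4]
 shift in tool axes now (m) [-0.0067  0.0005  0.0037]  after turn [-0.0066  0.0005  0.0037]  turn [-0.003 -0.008 -0.003]
```

>>> play_rows([
  [[0, 0, -0.01], [0, 0, 0], 0],
  [[0, 0, -0.025], [0, 0, 0], 0],
  [[0, 0, -0.04], [0, 0, 0], 0],
  [[0, 0, -0.04], [0, 0, 0], 0],
  [[0, 0, -0.03], [0, 0, 0], 0],
  [[0, 0, 0], [0, 0, 0], 0],
  [[0, 0, 0], [0, 0, 0], 0],
  [[0, 0, 0], [0, 0, 0], 0],
])

```text
clock: 8.35
eef_pos: [448.8, 43.5, 179.1]
tcp_rot: [-3.141, -0.004, 0.395]
contact_force: [0.4, 0.0, -2.8]
opening: 0.303
```

```bash
cat >> plan.py <<'E'
def endpose(back=0,st=(573.8,-269.7,-.054),tip=58.4,dz=19,off=0):
    # back: mm short of focus along sight line; tip: grasp point to mouth along tool x; dz: TCP beyond axis
    M=Ro.from_euler('z',st[2]).as_matrix(); c,s=np.cos(np.pi/6),.5
    x=M@[c,0,s]; z=M@[s,0,-c]
    return np.array([st[0],st[1],200])-x*(tip+back)+z*dz,Ro.from_matrix(np.c_[x,np.cross(z,x),z])
E
python3 - <<'E'
from look import *
p,R=endpose(80,dz=16); delta(p,R); print(p,R.as_euler('xyz'))
q,Q,s=cur(); x,y,z=Q.as_matrix().T
ax=q-z*15
look(['wrist'],'w3',{'m':ax+58.4*x-17*z,'L':ax+58.4*x+17*y,'R':ax+58.4*x-17*y,'stub':ax-86.6*x})
E
```

```text
t 8.35 tcp [448.8  43.5 179.1] rpy [-3.141 -0.004  0.395] q [0.09 0.14 2.05 0.   0.95 1.27] open 0.3 F [ 0.4  0.  -2.8]
 shift in tool axes now (m) [-0.106   0.2887  0.0616]  after turn [-0.0052  0.306   0.0687]  turn [-0.119  0.511  0.438]
[ 462.10513333 -263.66260771  116.94359354] [ 3.14159265 -0.52359878 -0.054     ]
wrist m [379.7 231.4]
wrist L [442.9 219.4]
wrist R [316.6 219.3]
wrist stub [379.5 611.7]
```

View pics/w3.png

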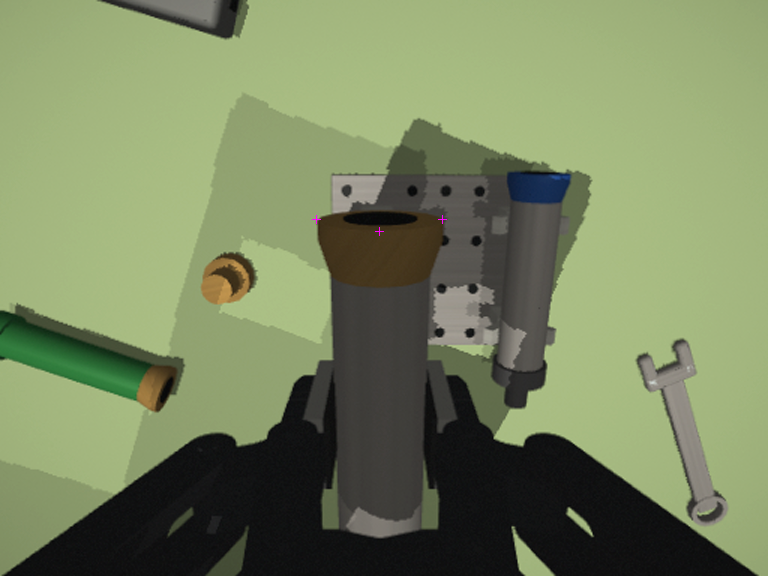

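The grip is as modelled: the rim edges at (318,220) and (443,220) match the markers to about 1 mm. The spare is untouched. Move sideways to the camera, then tilt.

>>> play_rows([
  [[-0.006, 0.018, 0], [0, 0, 0], 0],
  [[-0.0133, 0.0361, 0], [0, 0, 0], 0],
  [[-0.0133, 0.0361, 0], [0, 0, 0], 0],
  [[-0.0133, 0.0361, 0], [0, 0, 0], 0],
  [[-0.0133, 0.0361, 0], [0, 0, 0], 0],
  [[-0.0133, 0.0361, 0], [0, 0, 0], 0],
  [[-0.0133, 0.0361, 0], [0, 0, 0], 0],
  [[-0.0133, 0.0361, 0], [0, 0, 0], 0],
  [[-0.007, 0.018, 0], [0, 0, 0], 0],
  [[0, 0, 0], [-0.017, 0.073, 0.0626], 0],
  [[0, 0, 0], [-0.017, 0.073, 0.0626], 0],
  [[0, 0, 0], [-0.017, 0.073, 0.0626], 0],
  [[0, 0, 0], [-0.017, 0.073, 0.0626], 0],
  [[0, 0, 0], [-0.017, 0.073, 0.0626], 0],
  [[0, 0, 0], [-0.017, 0.073, 0.0626], 0],
  [[0, 0, 0], [-0.017, 0.073, 0.0626], 0],
  [[0, 0, 0], [0, 0, 0], 0],
])

```text
clock: 10.1
eef_pos: [460.0, -262.1, 176.4]
tcp_rot: [-3.137, -0.522, -0.059]
contact_force: [-1.8, 0.5, -3.1]
opening: 0.306
```

```bash
python3 - <<'E'
from plan import *
p,R=endpose(80,dz=15); delta(p,R); print(p,R.as_euler('xyz'))
E
```

```text
t 10.1 tcp [ 460.  -262.1  176.4] rpy [-3.137 -0.522 -0.059] q [-0.72  0.12  2.21  0.72  0.49  0.32] open 0.31 F [-1.8  0.5 -3.1]
 shift in tool axes now (m) [-0.0277  0.0017  0.0516]  after turn [-0.0278  0.0014  0.0516]  turn [-0.002  0.002 -0.005]
[ 461.60586215 -263.63562083  117.80961894] [ 3.14159265 -0.52359878 -0.054     ]
```

>>> play_rows([
  [[-0.01, 0.001, 0.02], [0, 0, 0], 0],
  [[0, 0.0005, 0.02], [-0.002, 0.002, -0.005], 0],
  [[0.005, 0, 0.0115], [0, 0, 0], 0],
  [[0.015, 0, 0], [0, 0, 0], 0],
  [[0.015, 0, 0], [0, 0, 0], 0],
  [[0.014, 0, 0], [0, 0, 0], 0],
  [[0.0085, 0, 0], [0, 0, 0], 0],
  [[0.004, 0, 0], [0, 0, 0], 0],
  [[0, 0, 0], [0, 0, 0], 0],
  [[0, 0, 0], [0, 0, 0], 0],
  [[0, 0, 0], [0, 0, 0], 0],
])

```text
clock: 11.2
eef_pos: [532.3, -268.5, 159.9]
tcp_rot: [3.137, -0.526, -0.049]
contact_force: [-0.3, 0.9, -3.1]
opening: 0.308
```

```bash
python3 - <<'E'
from look import *
p,R=endpose(0,dz=15); delta(p,R)
q,Q,s=cur(); x,y,z=Q.as_matrix().T; ax=q-z*15
st=(573.8,-269.7,-.054)
pts={'mouth':ax+58.4*x,'mback':ax+43.4*x,'focus':T(st,(0,0,200))[0],'lens':T(st,(86.6,0,250))[0],'lensL':T(st,(86.6,36,250))[0]}
look(['scene','top'],'e1',pts,s=4)
im=cv2.imread('pics/e1.png'); a=im[800:1400,560:960]; b=im[380:980,2048+1180:2048+1580]
cv2.imwrite('pics/e1c.png',np.hstack([a,b]))
E
```

```text
t 11.2 tcp [ 532.3 -268.5  159.9] rpy [ 3.137 -0.526 -0.049] q [-0.63  0.24  2.11  0.71  0.43  0.4 ] open 0.31 F [-0.3  0.9 -3.1]
 shift in tool axes now (m) [-0.0024 -0.001   0.001 ]  after turn [-0.0024 -0.001   0.0011]  turn [ 0.002 -0.002  0.004]
scene mouth [733.6 878.5]
scene mback [730.6 870.5]
scene focus [734.5 878.6]
scene lens [755.9 937.4]
scene lensL [811.1 924. ]
top mouth [1328.5  678.4]
top mback [1325.7  700.2]
top focus [1326.7  681.2]
top lens [1347.1  530.7]
top lensL [1289.7  526.8]
```

View pics/e1c.png

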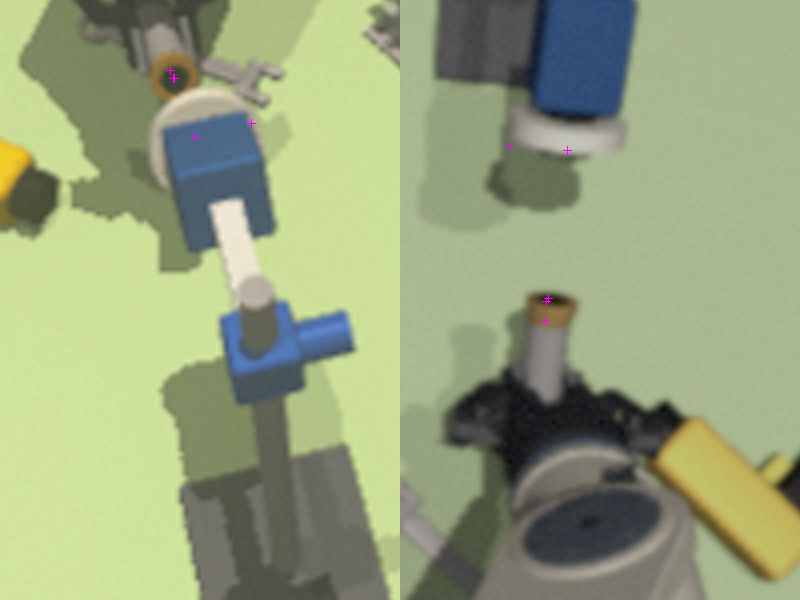

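The mouth's end face is at (175,76) in the scene half and (551,300) in the top half. Both are within about 3 crop pixels (2 mm) of the markers for the mouth and the focus. The ring lamp is centred on the lens line in the top view. One last check covers the screen's angle and the things left in place, using the frame already taken.

```bash
python3 - <<'E'
from plan import *
d=pickle.load(open('e1.pkl','rb')); s=4
im=cv2.convertScaleAbs(cv2.resize(d['scene']['pixels'][:,:,::-1],None,fx=s,fy=s,interpolation=cv2.INTER_CUBIC),alpha=1.3,beta=10)
for a,c in ((.628,(255,255,0)),(.785,(255,0,255)),(.942,(0,0,255))):
    q,R=tabpose(a,19); x,y,z=R.as_matrix().T
    for P in (q-15*x,q+36*x-90*y-7*z,q+36*x+90*y-7*z):
        u=(proj('scene',P,d)[0]+.5)*s; cv2.drawMarker(im,tuple(int(v) for v in u),c,0,10,1)
cv2.imwrite('pics/e2.png',im[600:1080,880:1640])
print(sense()['clock'],sense()['qvel'])
E
```

```text
11.3 [-0.00055897 -0.00181684 -0.00066418  0.00069087  0.00026871 -0.00020886]
```

View pics/e2.png

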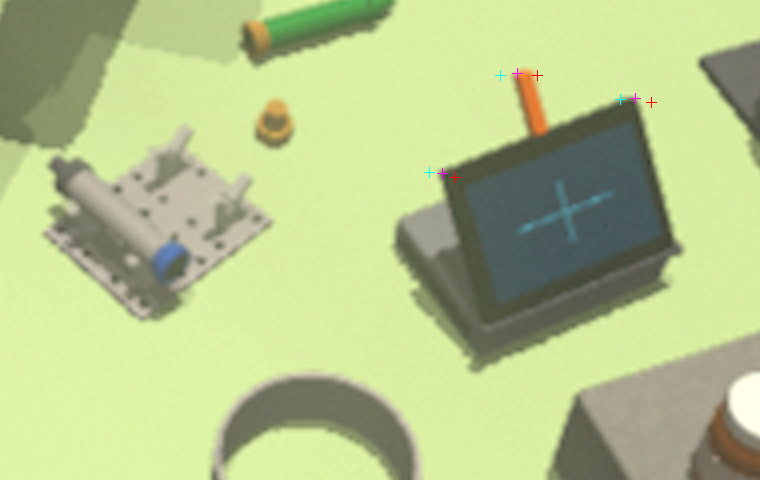

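The screen's near corners, at (444,172) and (636,98), lie on the 0.785 rad markers. Its tab end, at (524,75), is between 0.785 and 0.83. The spare, fitting and collar are where they were. The nozzle is held still at the focus, so I'm handing the job in.

```bash
python3 -c "
from rig import *
print(sign_off()); s=sense(); print(s['clock'],s['eef_pos'],s['opening'])"
```

```text
the job is handed in; nothing more can be done
None
the job is handed in; nothing more can be done
```

The screen is tilted up and let go, the brass-mouthed nozzle is held at the inspection camera, and the job is handed in. No verdict was reported. The arm finished at about 11.3 s of the 43 s allowed.

- **Screen:** it stands at about 0.79 rad. The panel corners lie on the 0.785 markers, and the tab end reads between 0.785 and 0.83.
- **Nozzle:** by the arm's own readings, the middle of the mouth is about 3 mm from my estimated focus and the axis is within 0.01 rad of the line of sight. The scene and top pictures agreed to about 2 mm. The arm was at rest.
- **Things left alone:** the spare, fitting and collar looked unmoved in the last close-up. The wrench and thermometer showed only partly in the last views and looked in place. Wrist forces stayed low near the camera, with no sign of a bump.
- **What disagreed:** my first fit of the camera stand disagreed with the pictures by 3–4 pixels. It came right once I let the ring lamp sit about 8 mm behind the lens front, which the description doesn't say. If that is wrong, the distance to the lens could be up to about 8 mm off, still inside the 22 mm tolerance.

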